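# Unbolt the sprung gate of the blade and solvent cage and hold it ajar

## Task

Open the little wire-mesh lock-up cage on the bench: first flip the red catch on its head rail up and back out of the way, then take the brass knob of the sagging barrel bolt, lift the bolt so that its turned-down nose clears the lip of the bent keeper and pull it back out of the keeper. Still with the knob in the gripper, pull the sprung gate open until its free edge stands about 10 cm out from the post, and finish there, holding the gate ajar by the knob without letting go, so that someone can reach in; leave the other things on the bench and on the cage where they are.

Things in the scene. Friction and masses are not known exactly. Their poses are not given: they have to be found in the camera images.
- cage: fixed wire-mesh cage, 220 deep (x), 380 wide (y), 240 high; grey head rail along the top of its front, flat top at 240. Origin: centre of the underside. Its front faces its -x (the robot; turned up to 0.15 rad) and lies 110 before the origin. The gate fills the front between plinth (45 high) and head rail, hung on the left (+y), bolted on the right (-y)
- catch (a joint): red flip-over catch on the head rail, about an axis along the cage's y: 0 = down, its tongue hanging 47 below the pivot before the gate's top rail and blocking the gate; grows as it is flipped up and back over the roof; starts at 0 to 0.1, above 1.2 it is well out of the way, stop at 1.9. Light friction (0.8 N at the tab), it stays where it is left
- catch_tab (a point): grip point on the catch's upright red tab, 14 wide (cage y), 8 thick (cage x), its top 10 above this point. When down: 35 above the head rail, 6 before the front plane, 23 above and 61 before the pivot. Pinch it across the width from above; it may turn between the pads
- catch_pivot (a point): axis of the catch (parallel to the cage's y), 12 above the head rail's top, 55 behind the front plane; 65 from catch_tab
- bolt_lift (a joint): how far the sagging bolt is raised: angle of the rod about its rear barrel, 0 = hanging by 0.13 rad, 0.13 = level, stop at 0.17. Its own weight (about 2 N) brings it down. Between about 0.09 and 0.17 the nose clears the keeper's lip
- bolt_slide (a joint): how far the bolt is drawn (m): 0 = thrown into the keeper, grows as it is pulled towards the hinge (cage +y), stop at 0.045. Starts at 0 to 0.003; unless lifted, its nose catches behind the keeper's lip within about 5 mm. From 0.030 on the nose is out and the gate free. About 1 N of friction
- bolt_knob: brass ball 24 in diameter, the bolt's grip, origin at its centre, on a stem 8 thick; 58 before the gate's face, 48 below the top of the head rail while the bolt sags, about 30 before the straps and keeper, free all round. It is 125 from the rear barrel (80 when drawn), the nose 200: 11 to 20 mm of lift at the knob frees the nose, 16 levels the rod
- bolt_nose (a point): lowest point of the rod's turned-down nose (rod 10 thick, nose reaches 18 below the rod's underside)
- keeper_lip (a point): middle of the top edge of the bent keeper's lip, 13 long along the cage's y; the keeper is a dark steel staple round the rod on the right-hand post, open 49 high and 23 deep
- gate (a joint): green-framed mesh gate, 300 wide, 16 thick, opening angle about the vertical hinge line at its left edge (rad): 0 = shut, grows as its free edge comes towards the robot, stop at 1.5; the free edge stands out by 303 mm x sin(angle). A spring shuts it again if it is let go (about 2 N at the knob)
- gate_hinge (a point): point on the vertical hinge line of the gate, 163 to the left (+y) of the cage's middle, in the front plane, 200 above the bench
- gate_edge (a point): upper front corner of the gate's free edge, 303 from the hinge line, 222 above the bench
- mug: orange mug, 82 in diameter, 95 high, bystander; origin under its centre
- spray_can: blue spray can with red cap, 52 in diameter, 150 high, bystander; origin under its centre
- white_tin: white paint tin, 72 in diameter, 100 high, bystander; origin under its centre
- paint_jar: jar of brown paint with blue lid, 60 in diameter, 75 high, standing on a newspaper, bystander; origin under its centre
- small_pot: small yellow pot with green lid, 44 in diameter, 45 high, standing on the rear half of the cage's roof, bystander; origin under its centre
- knife: black and orange craft knife lying on the bench, 165 long (its x), 30 wide, 20 high, bystander; origin under its middle
- paintbrush: thin paintbrush lying on the bench, 195 long (its x), 10 thick, bystander; origin under its middle

How it is judged:
By the outcome, as a careful person would: the job done as asked, in the order asked, and still so for the second after the job is handed in, while the arm keeps its last pose, push and grip.
It also fails if it takes over 50 s, if anything falls off the work surface, if the arm or the gripper's body presses on something with over 40 N, if the wrist force passes 120 N, or if a joint passes its speed limit or range.

## Robot

A 7-joint arm with a two-finger parallel gripper is mounted at the origin on the work surface. World frame = base frame: x ahead of the robot, y to its left, z up, the work surface at z = 0. Lengths are in m, angles in rad, forces in N, time in s.
With the tool pointing down it reaches from about 0.425 to 0.875 m from the base axis. Payload 8.4 kg.
Tool frame: the origin (TCP) lies midway between the tips of the shut fingers; the grasp point (between the pads) lies 19 mm behind it (bot.tcp_to_grasp is the z of the grasp point in the tool frame, in m); z points along the fingers, x is the direction in which the jaws open and shut, and the axes are right-handed (so a half turn about z gives the same grasp; the last joint's range is limited). The gripper opens to 87 mm and grips with 3 to 60 N. Pads are 19 mm wide; open, the fingers measure 117 mm over their backs; the gripper's body (75 mm by 190 mm) begins 51 mm behind the grasp point.
Start: joints at [-1.401, 0.333, 0.04, 1.465, -0.013, 1.343, -0.059], TCP at [0.173, 0.627, 0.223] pointing down, gripper open.
Joint ranges: [-2.58, 2.58], [-0.38, 2.09], [-1.3, 1.39], [0.25, 2.4], [-1.5, 4.64], [0.08, 2.09], [-2.65, 2.65]. Speed limits (rad/s): [2.22, 2.22, 2.79, 2.79, 3.14, 3.14, 3.14].

## Interface

Orientations are given as a unit quaternion [x, y, z, w].
In Python, from workcell import bot gives the robot as it stands.
- The arm moves only by the shell command python3 -m inch 'ROWS' [FORCE]. ROWS is JSON, one flat list of numbers, 5 for each row, row after row: the closure, from 0 (fully open) to 1 (shut), then the shift along the tool's x, y, z in cm, then the turn about the tool's z in degrees. In form: [fingers, dx, dy, dz, turn, fingers, dx, dy, dz, turn, ...]. A call has 1 to 20 rows; each row is the pose to reach, as a shift and turn from the pose commanded when the call began, along the tool's axes at that moment; what a row does not reach only later rows make up. A row lasts 1/12 s, in which the tool goes at most 41.7 mm and 7.16 degrees, less where a joint would pass 70% of its speed; a pose out of reach is approached as far as the arm can. A call with a gripper value outside its range is refused whole. The fingers move at their own pace and stop on an object; FORCE is the grip in N (left out, the last holds). Time passes only in rows, so rows that repeat a pose let the fingers close. It gives the time, the measured TCP pose, the force and the opening at its end, in the units of the state.
- bot.state(): the state, without advancing time (a new reading comes with each control period).
- bot.capture(name): name is "side" or "top" or "wrist"; returns a dict with "pixels" (400x640x3 uint8, blue, green, red), "camera_matrix" (3x3 intrinsics, pixels), "dist_coeffs" ([k1, k2, p1, p2, k3] as OpenCV has them; the pictures are not rectified), "origin" and "rotation" of the camera in the world. Camera axes: x right, y down, z forward; pixel columns grow to the right and rows downward; lengths in m; the calibration is good to about 2 mm. A picture is of the moment at which its call begins. There is no depth.
- bot.job_done(): hands the job in, once; it reports no verdict.
Trained networks look in a picture, given as the dict that the camera call returned (one of the last four; its "shot" number tells which), for a name from the list of things; names that differ only in an ending like _2 or _b are one class to them, and where a whole thing is asked for, a point or a joint stands for the part that bears it (a point fixed in the world has none). Each returns a list of dicts, best first, with "p" (0 to 1); they miss things now and then, are a little off and sometimes report something else, mostly with a low value. They report only what shows in the picture. A call takes as long as a camera call.
- bot.spot_in(target, picture): "centre" ([x, y, z] in m, in world coordinates, good to about 4 mm: the middle of the surface that is visible of it).
The state is a dict: "clock": time; "joints": joint angles; "dq": joint speeds; "effort": joint torques, N m; "tcp_pos": TCP position; "tool_rot": TCP orientation; "contact_force": force on the tool from outside, world axes, zero at the start; "torque": the same for the moment, N m; "gripper_width": finger opening in m.
Only numpy, scipy, OpenCV 4.12 (cv2) and the standard library are available. Lean on these libraries where they do the work, as an engineer would, in place of code of your own. Each camera call takes 0.05 s, during which the arm holds its last target. There are 200 camera calls.

## Working session

There is one attempt and no reset: what is moved stays moved. The work goes in short steps, Python scripts to look and compute and a shell command to move; the robot and the scene stay as the last step left them, time stands still between calls to the robot, and variables do not carry over. Pictures are saved under pics/ and viewed, about 8 in all and at most 12, crops included, and the job is handed in when it is done.

```bash
mkdir -p pics; ls
cat > h.py <<'E'
import numpy as np, cv2
from scipy.spatial.transform import Rotation as R
from workcell import bot
def snap(cam,name,crop=None,scale=1):
    p=bot.capture(cam); im=np.array(p["pixels"])
    if crop: im=im[crop[1]:crop[3],crop[0]:crop[2]]
    if scale!=1: im=cv2.resize(im,None,fx=scale,fy=scale,interpolation=cv2.INTER_CUBIC)
    cv2.imwrite(f"pics/{name}.png",im); return p
def proj(p,X):
    Rm=np.array(p["rotation"]);o=np.array(p["origin"]).ravel()
    rv=cv2.Rodrigues(Rm.T)[0]
    return cv2.projectPoints(np.array(X,float).reshape(-1,1,3),rv,-Rm.T@o,np.array(p["camera_matrix"]),np.array(p["dist_coeffs"]))[0].reshape(-1,2)
def ray(p,uv):
    n=cv2.undistortPoints(np.array(uv,float).reshape(1,1,2),np.array(p["camera_matrix"]),np.array(p["dist_coeffs"])).ravel()
    return np.array(p["origin"]).ravel(),np.array(p["rotation"])@np.array([n[0],n[1],1])
def tri(*pr):
    A=np.zeros((3,3));b=np.zeros(3)
    for p,uv in pr:
        o,d=ray(p,uv);d=d/np.linalg.norm(d);M=np.eye(3)-np.outer(d,d);A+=M;b+=M@o
    return np.linalg.solve(A,b)
def tool(v):
    s=bot.state(); return R.from_quat(s["tool_rot"]).inv().apply(v)*100
E
python3 - <<'E'
from h import *
np.set_printoptions(precision=4,suppress=True)
s=bot.state();print({k:np.round(v,3) for k,v in s.items()});print(R.from_quat(s["tool_rot"]).as_matrix(),bot.tcp_to_grasp)
ps=[snap("side","s0"),snap("top","t0")]
for p in ps:
    print(np.round(p["origin"],3).tolist(), np.round(np.array(p["rotation"])[:,2],2))
    for t in ["cage","catch_tab","catch_pivot","bolt_knob","keeper_lip","gate_hinge","gate_edge","bolt_nose","mug","spray_can","white_tin","paint_jar","small_pot","knife","paintbrush"]:
        r=bot.spot_in(t,p)
        print(t,[(np.round(x["centre"],3).tolist(),round(x["p"],2)) for x in r[:2]])
E
```

```text
pics
{'clock': np.float64(0.0), 'joints': array([-1.401,  0.334,  0.04 ,  1.466, -0.013,  1.343, -0.059]), 'dq': array([ 0.001,  0.   ,  0.001, -0.001, -0.001,  0.   , -0.001]), 'effort': array([  0.   , -65.636,   1.335, -40.381,  -0.06 ,   0.045,   0.   ]), 'tcp_pos': array([0.173, 0.626, 0.222]), 'tool_rot': array([ 0.795,  0.606, -0.001,  0.001]), 'contact_force': array([-0.374,  0.332, -0.744]), 'torque': array([ 0.025, -0.002,  0.01 ]), 'gripper_width': np.float64(0.087)}
[[ 0.2656  0.9641 -0.0003]
 [ 0.9641 -0.2656 -0.0016]
 [-0.0016  0.0001 -1.    ]] -0.0187Traceback (most recent call last):
  File "<stdin>", line 6, in <module>
IndexError: too many indices for array: array is 1-dimensional, but 2 were indexed
```

```bash
sed -i 's/^def snap/def RM(p):\n    r=np.array(p["rotation"],float); return R.from_quat(r).as_matrix() if r.size==4 else (r.reshape(3,3) if r.size==9 else cv2.Rodrigues(r)[0])\ndef snap/; s/Rm=np.array(p\["rotation"\])/Rm=RM(p)/; s/np.array(p\["rotation"\])@/RM(p)@/' h.py
python3 - <<'E'
from h import *
np.set_printoptions(precision=4,suppress=True)
ps=[snap("side","s0"),snap("top","t0")]
for p in ps:
    print(p["rotation"],np.round(p["origin"],3).tolist(), np.round(RM(p)[:,2],2))
    for t in ["cage","catch_tab","catch_pivot","bolt_knob","keeper_lip","gate_hinge","gate_edge","bolt_nose","mug","spray_can","white_tin","paint_jar","small_pot","knife","paintbrush"]:
        r=bot.spot_in(t,p)
        print(t,[(np.round(x["centre"],3).tolist(),round(x["p"],2)) for x in r[:2]])
E
```

```text
[-0.0767  0.8972 -0.4338  0.0306] [0.422, 0.871, 0.876] [ 0.12 -0.77 -0.62]
cage [([0.71, 0.204, 0.177], 0.84), ([0.421, 0.027, 0.01], 0.5)]
catch_tab [([0.644, 0.191, 0.26], 0.81)]
catch_pivot [([0.715, 0.206, 0.178], 0.93)]
bolt_knob [([0.568, 0.042, 0.201], 0.61), ([0.601, 0.049, 0.198], 0.26)]
keeper_lip [([0.601, -0.022, 0.214], 0.71), ([0.638, 0.13, 0.146], 0.26)]
gate_hinge [([0.709, 0.204, 0.181], 0.82), ([0.43, 0.267, 0.021], 0.31)]
gate_edge [([0.636, 0.134, 0.145], 0.87)]
bolt_nose [([0.602, 0.052, 0.194], 0.69), ([0.643, 0.191, 0.258], 0.67)]
mug [([0.6, -0.392, 0.068], 0.62), ([0.604, 0.474, 0.092], 0.2)]
spray_can [([0.43, 0.5, 0.148], 0.7)]
white_tin [([0.606, 0.477, 0.094], 0.92)]
paint_jar []
small_pot [([0.788, 0.124, 0.274], 0.81), ([0.57, 0.042, 0.199], 0.59)]
knife [([0.431, 0.265, 0.021], 0.96)]
paintbrush [([0.424, 0.025, 0.011], 0.45)]
[-0.7025  0.7111 -0.0206  0.0175] [0.501, 0.014, 1.336] [ 0.05 -0.   -1.  ]
cage [([0.739, 0.106, 0.24], 0.81), ([0.431, 0.248, 0.021], 0.45)]
catch_tab [([0.668, 0.182, 0.26], 0.47), ([0.613, 0.442, 0.1], 0.16)]
catch_pivot [([0.745, 0.106, 0.24], 0.88), ([0.667, 0.184, 0.257], 0.64)]
bolt_knob [([0.567, 0.044, 0.198], 0.61)]
keeper_lip [([0.605, -0.026, 0.229], 0.58)]
gate_hinge [([0.74, 0.107, 0.236], 0.77), ([0.786, 0.108, 0.286], 0.16)]
gate_edge [([0.622, 0.088, 0.201], 0.58)]
bolt_nose [([0.668, 0.183, 0.25], 0.65), ([0.602, 0.042, 0.197], 0.56)]
mug [([0.601, -0.426, 0.04], 0.68), ([0.74, 0.108, 0.237], 0.49)]
spray_can [([0.428, 0.471, 0.135], 0.93)]
white_tin [([0.609, 0.444, 0.098], 0.67)]
paint_jar [([0.39, -0.345, 0.08], 0.65), ([0.669, 0.186, 0.259], 0.62)]
small_pot [([0.786, 0.105, 0.286], 0.66)]
knife [([0.434, 0.252, 0.02], 0.65), ([0.417, 0.016, 0.009], 0.6)]
paintbrush []
```

View pics/s0.png

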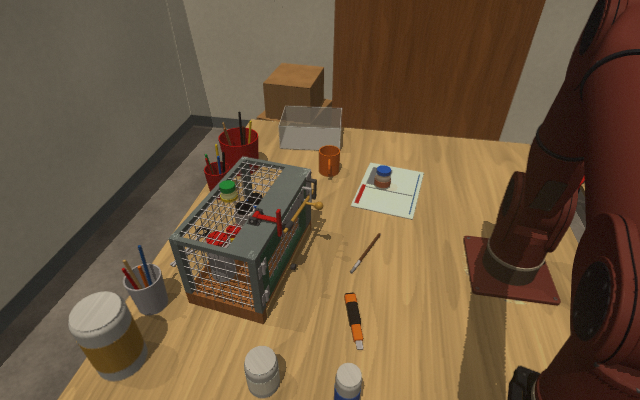

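View pics/t0.png

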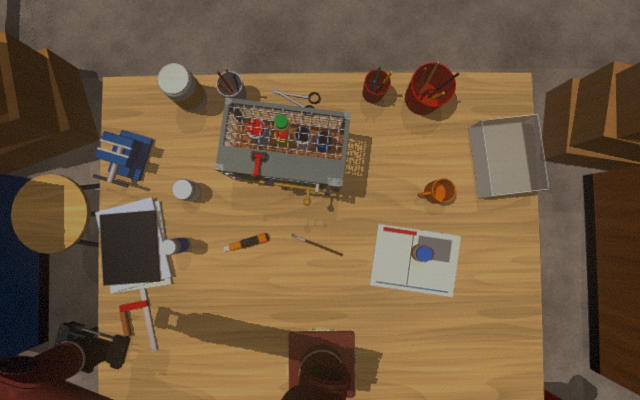

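Run:
```python
import cv2
a=cv2.imread("pics/t0.png")[90:215,205:365];b=cv2.imread("pics/s0.png")[150:320,165:335]
cv2.imwrite("pics/t1.png",cv2.resize(a,None,fx=4.8,fy=4.8,interpolation=cv2.INTER_CUBIC))
cv2.imwrite("pics/s1.png",cv2.resize(b,None,fx=3.5,fy=3.5,interpolation=cv2.INTER_CUBIC))
```

```text
(no output)
```

View pics/t1.png

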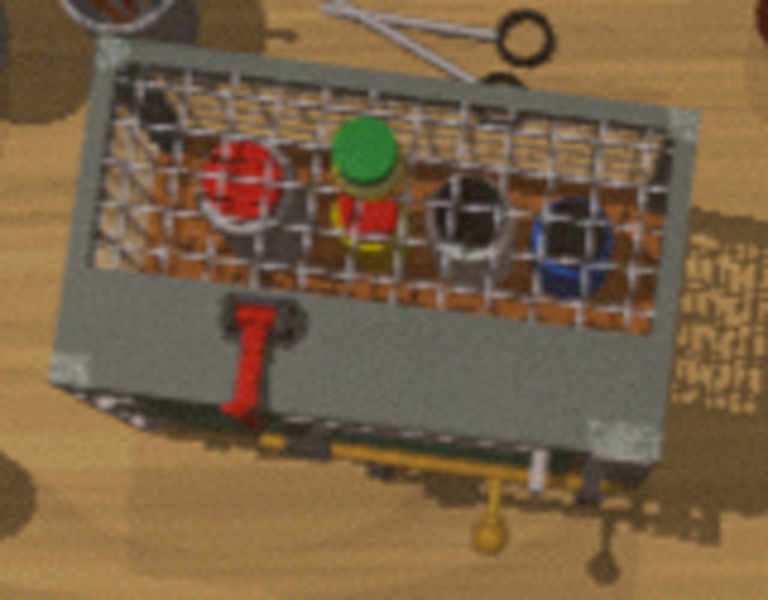

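View pics/s1.png

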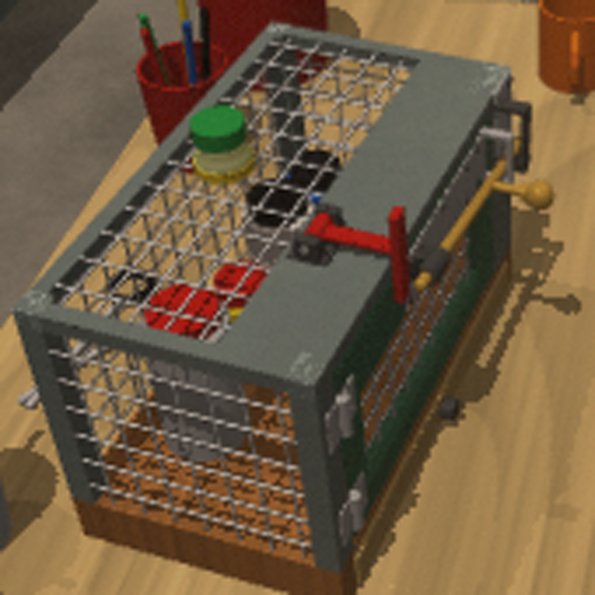

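Run:
```python
from h import *
np.set_printoptions(precision=4,suppress=True)
t=bot.capture("top");s=bot.capture("side")
T=lambda x,y:(x/4.8+205-.4,y/4.8+90-.4); S=lambda x,y:(x/3.5+165-.4,y/3.5+150-.4)
def at(p,uv,z):
    o,d=ray(p,uv);return o+d*(z-o[2])/d[2]
FL,RL,RR,FR=[at(t,T(*c),.24) for c in [(50,382),(97,40),(700,110),(660,462)]]
FLs,RLs,FRs=[at(s,S(*c),.24) for c in [(317,385),(17,310),(510,68)]]
print(FL,RL,RR,FR,"\n",FLs,RLs,FRs)
for v in (FL-FR,RL-RR,FLs-FRs): print(np.linalg.norm(v),np.arctan2(-v[0],v[1]))
for v in (RL-FL,RR-FR,RLs-FLs): print(np.linalg.norm(v),np.arctan2(v[1],v[0]))
print("centers",(FL+RL+RR+FR)/4)
print("knob",tri((t,T(490,533)),(s,S(538,193))))
print("tabtop",tri((t,T(237,409)),(s,S(398,212))))
```

```text
[0.6618 0.3094 0.24  ] [0.8768 0.2812 0.24  ] [ 0.8275 -0.0948  0.24  ] [ 0.6076 -0.0662  0.24  ] 
 [0.6588 0.3091 0.24  ] [0.8743 0.2788 0.24  ] [ 0.6071 -0.064   0.24  ]
0.3794596060653749 -0.143242121090815
0.3792843325583045 -0.1304987859070545
0.37670838191447437 -0.13775124026008456
0.21691432981346223 -0.12999494739192735
0.22174989754147614 -0.1293544649535199
0.21763090094004148 -0.13993390432807923
centers [0.7434 0.1074 0.24  ]
knob [0.5664 0.0396 0.1942]
tabtop [0.6367 0.1863 0.2842]
```

```bash
python3 -m inch '[0,0,3,-10,0, 0,0,6,-12,0, 0,-30.1,56.3,-12,-7.6, 0,-30.1,56.3,-12,-7.6, 0,-30.1,56.3,-12,-7.6, 0,-30.1,56.3,-12,-7.6, 0,-30.1,56.3,-12,-7.6, 0,-30.1,56.3,-12,-7.6, 0,-30.1,56.3,-12,-7.6, 0,-30.1,56.3,-12,-7.6, 0,-30.1,56.3,-12,-7.6, 0,-30.1,56.3,-12,-7.6, 0,-30.1,56.3,-12,-7.6, 0,-30.1,56.3,-12,-7.6, 0,-30.1,56.3,-12,-7.6, 0,-30.1,56.3,-12,-7.6, 0,-30.1,56.3,-12,-7.6, 0,-30.1,56.3,-12,-7.6, 0,-30.1,56.3,-12,-7.6, 0,-30.1,56.3,-12,-7.6]' 20
cat >> h.py <<'E'
C0=np.array([.742,.107]);YAW=-.136
CA=np.array([[np.cos(YAW),-np.sin(YAW)],[np.sin(YAW),np.cos(YAW)]])
def st():
    s=bot.state();p=np.array(s["tcp_pos"]);t=R.from_quat(s["tool_rot"]).as_matrix()
    g=p+t[:,2]*bot.tcp_to_grasp; c=CA.T@(g[:2]-C0)
    f=np.array(s["contact_force"])
    print("t",round(float(s["clock"]),2),"grasp world",g.round(4),"cage",c.round(4),"toolx deg",np.degrees(np.arctan2(t[1,0],t[0,0])).round(2),"tilt",t[2].round(3),"F",f.round(1),"w",round(float(s["gripper_width"]),4))
E
python3 -c "
from h import *
st(); p=snap('wrist','w0')
for t in ['catch_tab','bolt_knob']: print(t,[(np.round(x['centre'],3).tolist(),round(x['p'],2)) for x in bot.spot_in(t,p)[:2]])
print(proj(p,[[.6358,.1861,.285],[.5664,.0396,.194]]))"
```

```text
clock: 3.47
tcp_pos: [0.6351, 0.1877, 0.3423]
tool_rot: [0.753, 0.658, -0.0, -0.0]
contact_force: [-0.5, -0.4, 0.4]
gripper_width: 0.087
t 3.47 grasp world [0.6351 0.1877 0.361 ] cage [-0.1168  0.0654] toolx deg 82.23 tilt [ 0.    -0.001 -1.   ] F [-0.5 -0.4  0.4] w 0.087
catch_tab [([0.649, 0.186, 0.251], 0.6), ([0.428, 0.036, 0.007], 0.57)]
bolt_knob [([0.562, 0.045, 0.202], 0.93)]
[[321.59257339 225.04450694]
 [140.09009543 137.17449058]]
```

View pics/w0.png

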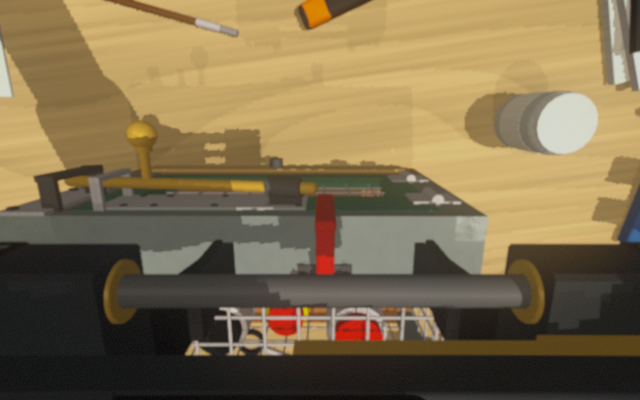

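```bash
python3 -m inch '[0,0,0,4,0, 0,0,0,7,0, 0,0,0,8.7,0, 0,0,0,8.7,0, 0,0,0,8.7,0, 1,0,0,8.7,0, 1,0,0,8.7,0, 1,0,0,8.7,0, 1,0,0,8.7,0, 1,0,0,8.7,0, 1,0,0,8.7,0, 1,0,0,8.7,0, 1,0,0,8.7,0]' 12
python3 -c "
from h import *
st()
import math
# tool y dir in cage
s=bot.state();print(CA.T@R.from_quat(s['tool_rot']).as_matrix()[:2,1])
a0=math.atan2(23,-61)
for th in np.arange(0,1.61,.1): print(round(th,1),round(6.5*math.cos(a0-th)-6.5*math.cos(a0),2),round(-(6.5*math.sin(a0-th)-6.5*math.sin(a0)),2))"
```

```text
clock: 4.7
tcp_pos: [0.6355, 0.1869, 0.2555]
tool_rot: [0.754, 0.657, -0.0, 0.0]
contact_force: [0.8, -0.3, 0.6]
gripper_width: 0.0417
t 4.7 grasp world [0.6355 0.1869 0.2742] cage [-0.1164  0.0647] toolx deg 82.2 tilt [-0. -0. -1.] F [ 0.8 -0.3  0.6] w 0.0417
[ 9.99999976e-01 -2.14413091e-04]
0.0 0.0 -0.0
0.1 0.26 -0.6
0.2 0.58 -1.16
0.3 0.95 -1.69
0.4 1.37 -2.19
0.5 1.84 -2.64
0.6 2.36 -3.03
0.7 2.91 -3.38
0.8 3.49 -3.67
0.9 4.1 -3.9
1.0 4.73 -4.06
1.1 5.37 -4.17
1.2 6.02 -4.21
1.3 6.66 -4.18
1.4 7.31 -4.09
1.5 7.94 -3.94
1.6 8.55 -3.72
```

```bash
python3 -m inch '[1,0,0,0,0, 1,0,0,0,0, 1,0,0,0,0, 1,0,0,0,0, 1,0,0,0,0, 1,0,0,0,0, 1,0,0,0,0]' 12
```

```text
clock: 5.28
tcp_pos: [0.6356, 0.1881, 0.2556]
tool_rot: [0.753, 0.658, 0.001, -0.0]
contact_force: [2.5, 5.2, -1.2]
gripper_width: 0.0142
```

```bash
python3 -m inch '[1,0.12,0.26,-0.6,0, 1,0.12,0.58,-1.16,0, 1,0.12,0.95,-1.69,0, 1,0.12,1.37,-2.19,0, 1,0.12,1.84,-2.64,0, 1,0.12,2.36,-3.03,0, 1,0.12,2.91,-3.38,0, 1,0.12,3.49,-3.67,0, 1,0.12,4.1,-3.9,0, 1,0.12,4.73,-4.06,0, 1,0.12,5.37,-4.17,0, 1,0.12,6.02,-4.21,0, 1,0.12,6.66,-4.18,0, 1,0.12,7.31,-4.09,0, 1,0.12,7.94,-3.94,0, 1,0.12,8.3,-3.8,0, 1,0.12,8.3,-3.8,0]' 12
python3 -c "
from h import *
st(); snap('side','s2',(165,150,405,320),3)"
```

```text
clock: 6.7
tcp_pos: [0.7196, 0.1766, 0.2934]
tool_rot: [0.754, 0.657, 0.001, 0.001]
contact_force: [2.3, 3.0, 4.1]
gripper_width: 0.014
t 6.7 grasp world [0.7195 0.1766 0.3121] cage [-0.0317  0.0659] toolx deg 82.17 tilt [ 0.     0.002 -1.   ] F [2.3 3.  4.1] w 0.014
```

View pics/s2.png

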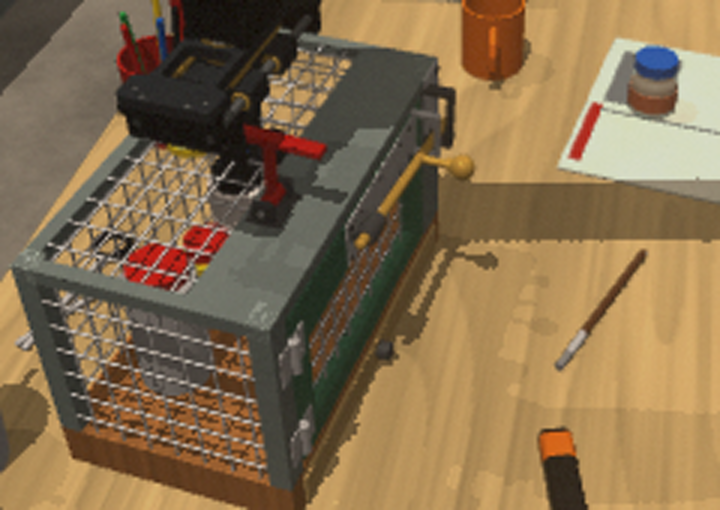

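```bash
python3 -m inch '[0.65,0,0,0,0, 0.65,0,0,0,0, 0.65,0,0,0,0, 0.65,0,0,-3,0, 0.65,0,0,-6,0, 0.65,0,0,-6,0, 0,-15.5,-13.5,-6,0, 0,-15.5,-13.5,-6,0, 0,-15.5,-13.5,-6,0, 0,-15.5,-13.5,-6,0, 0,-15.5,-13.5,-6,0, 0,-15.5,-13.5,-6,0, 0,-15.5,-13.5,2.2,0, 0,-15.5,-13.5,2.2,0, 0,-15.5,-13.5,2.2,0, 0,-15.5,-13.5,2.2,0]' 20
python3 -c "
from h import *
np.set_printoptions(precision=4,suppress=True)
st(); p=snap('wrist','w1');
for q in (p,bot.capture('side'),bot.capture('top')):
  for t in ['bolt_knob','catch_tab']: print(t,[(np.round(x['centre'],3).tolist(),round(x['p'],2)) for x in bot.spot_in(t,q)[:2]])
print(proj(p,[[.565,.041,.192]]))"
```

```text
clock: 8.08
tcp_pos: [0.5618, 0.0413, 0.2705]
tool_rot: [0.754, 0.657, -0.002, -0.001]
contact_force: [0.0, 0.3, 1.6]
gripper_width: 0.0849
t 8.08 grasp world [0.5619 0.0413 0.2892] cage [-0.1696 -0.0895] toolx deg 82.19 tilt [-0.002 -0.004 -1.   ] F [0.  0.3 1.6] w 0.0849
bolt_knob [([0.564, 0.039, 0.197], 0.92), ([0.605, -0.026, 0.226], 0.56)]
catch_tab []
bolt_knob [([0.428, 0.499, 0.147], 0.73), ([0.423, 0.026, 0.008], 0.72)]
catch_tab [([0.694, 0.182, 0.318], 0.67)]
bolt_knob [([0.762, 0.14, 0.24], 0.36)]
catch_tab [([0.69, 0.182, 0.318], 0.75), ([0.432, 0.251, 0.022], 0.62)]
[[324.3192 219.216 ]]
```

View pics/w1.png

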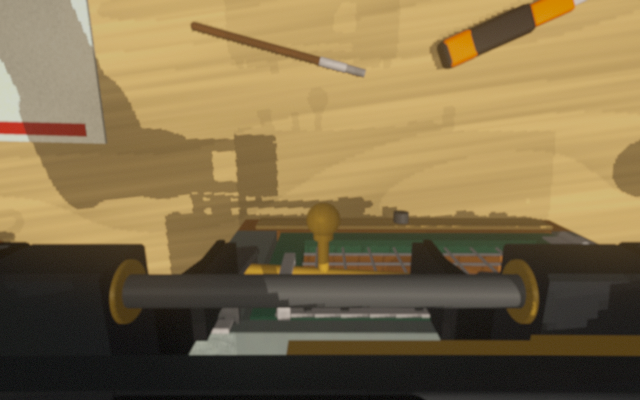

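```bash
python3 -m inch '[0,0,0.3,4,0, 0,0,0.3,8,0, 0,0,0.3,9.7,0, 0,0,0.3,9.7,0, 1,0,0.3,9.7,0, 1,0,0.3,9.7,0, 1,0,0.3,9.7,0, 1,0,0.3,9.7,0, 1,0,0.3,9.7,0, 1,0,0.3,9.7,0, 1,0,0.3,9.7,0, 1,0,0.3,9.7,0, 1,0,0.3,9.7,0, 1,0,0.3,9.7,0, 1,0,0.3,9.7,0, 1,0,0.3,9.7,0, 1,0,0.3,9.7,0, 1,0,0.3,9.7,0]' 35
python3 -c "
from h import *
st()"
```

```text
clock: 10.03
tcp_pos: [0.566, 0.0411, 0.1745]
tool_rot: [0.754, 0.657, -0.0, 0.0]
contact_force: [-0.6, -0.2, -0.4]
gripper_width: 0.0222
t 10.03 grasp world [0.566  0.0411 0.1932] cage [-0.1654 -0.0892] toolx deg 82.19 tilt [-0. -0. -1.] F [-0.6 -0.2 -0.4] w 0.0222
```

```bash
python3 -m inch '[1,0,0,-0.3,0, 1,0,0,-0.6,0, 1,0,0,-0.9,0, 1,0,0,-1.2,0, 1,0,0,-1.5,0, 1,0,0,-1.5,0, 1,0,0,-1.5,0]' 35
python3 -c "
from h import *
st(); p=snap('wrist','w2',(200,130,440,310),3)
a=snap('side','s3')
for t in ['bolt_knob','bolt_nose','keeper_lip']: print(t,[(np.round(x['centre'],3).tolist(),round(x['p'],2)) for x in bot.spot_in(t,a)[:2]+bot.spot_in(t,p)[:2]])"
```

```text
clock: 10.62
tcp_pos: [0.5662, 0.0412, 0.1899]
tool_rot: [0.754, 0.657, 0.0, 0.0]
contact_force: [-0.2, 0.3, -4.0]
gripper_width: 0.0224
t 10.62 grasp world [0.5661 0.0412 0.2086] cage [-0.1653 -0.089 ] toolx deg 82.2 tilt [ 0.  0. -1.] F [-0.2  0.3 -4. ] w 0.0224
bolt_knob [([0.557, 0.042, 0.214], 0.96), ([0.641, 0.15, 0.044], 0.24)]
bolt_nose [([0.558, 0.039, 0.209], 0.55)]
keeper_lip []
```

View pics/w2.png

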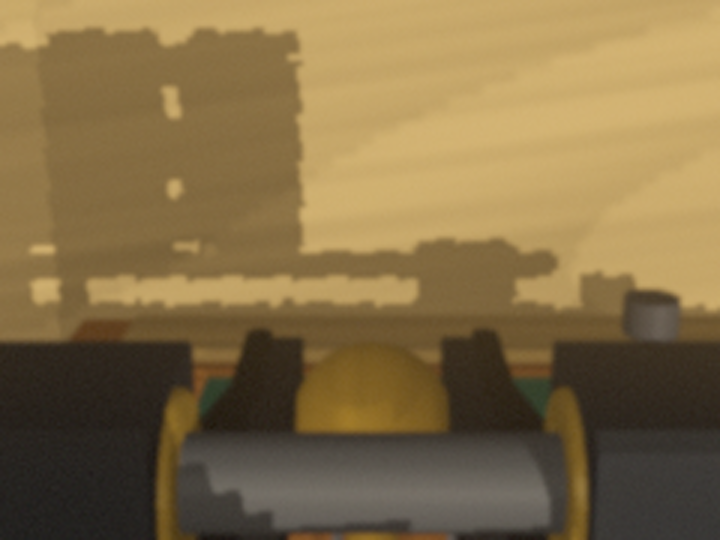

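```bash
python3 -m inch '[1,0.3,0,0,0, 1,0.6,0,0,0, 1,0.9,0,0,0, 1,1.2,0,0,0, 1,1.2,0,0,0]' 35; python3 -c "
from h import *
st()"
```

```text
clock: 11.43
tcp_pos: [0.5678, 0.0542, 0.1895]
tool_rot: [0.753, 0.658, 0.0, -0.0]
contact_force: [1.4, 1.0, -3.4]
gripper_width: 0.0217
t 11.43 grasp world [0.5678 0.0542 0.2082] cage [-0.1654 -0.0759] toolx deg 82.26 tilt [ 0.  0. -1.] F [ 1.4  1.  -3.4] w 0.0217
```

```bash
python3 -m inch '[1,0.4,0,0,0, 1,0.8,0,0,0, 1,1.2,0,0,0, 1,1.6,0,0,0, 1,2.0,0,0,0, 1,2.4,0,0,0, 1,2.7,0,0,0, 1,2.7,0,0,0, 1,2.7,0,0,0]' 35; python3 -c "
from h import *
st(); snap('top','t2',(205,90,365,215),4.8); snap('wrist','w3',(140,150,500,330),2)"
```

```text
clock: 12.18
tcp_pos: [0.5715, 0.0804, 0.1897]
tool_rot: [0.753, 0.658, 0.0, -0.0]
contact_force: [0.4, 0.6, -1.9]
gripper_width: 0.022
t 12.18 grasp world [0.5715 0.0804 0.2084] cage [-0.1654 -0.0495] toolx deg 82.24 tilt [ 0.  0. -1.] F [ 0.4  0.6 -1.9] w 0.022
```

View pics/w3.png

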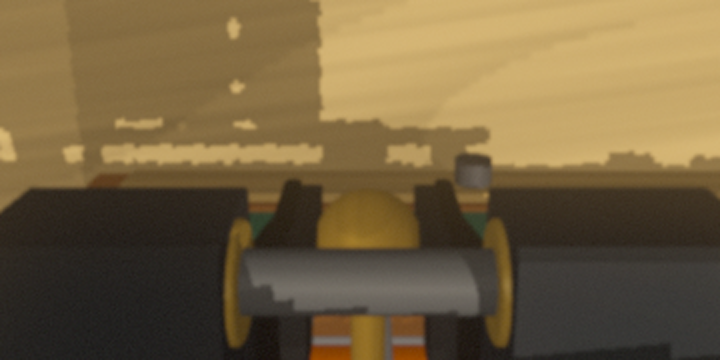

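```bash
python3 -c "
import numpy as np
x,y=-.058,-.2125
for th in np.arange(.03,.361,.03):
  c,s=np.cos(th),np.sin(th); print(round(th,2),'dx',round((-x*s+y*c-y)*100,2),'dy',round((x*c+y*s-x)*100,2),'turn',round(np.degrees(th),1), 30.3*s)"
```

```text
0.03 dx 0.18 dy -0.63 turn 1.7 0.9088636561356185
0.06 dx 0.39 dy -1.26 turn 3.4 1.8169093963271712
0.09 dx 0.61 dy -1.89 turn 5.2 2.7233200406997344
0.12 dx 0.85 dy -2.5 turn 6.9 3.627279880854257
0.15 dx 1.11 dy -3.11 turn 8.6 4.527975413950056
0.18 dx 1.38 dy -3.71 turn 10.3 5.424596074802473
0.21 dx 1.68 dy -4.3 turn 12.0 6.316334965336817
0.24 dx 1.99 dy -4.88 turn 13.8 7.202389580742178
0.27 dx 2.32 dy -5.46 turn 15.5 8.081962531671584
0.3 dx 2.66 dy -6.02 turn 17.2 8.95426226183859
0.33 dx 3.03 dy -6.57 turn 18.9 9.81850376036451
0.36 dx 3.41 dy -7.11 turn 20.6 10.673909268235226
```

```bash
python3 -m inch '[1,0.18,-0.63,0,1.7, 1,0.39,-1.26,0,3.4, 1,0.61,-1.89,0,5.2, 1,0.61,-1.89,0,5.2, 1,0.61,-1.89,0,5.2]' 35; python3 -c "
from h import *
st()"
```

```text
clock: 12.7
tcp_pos: [0.5537, 0.0882, 0.1898]
tool_rot: [0.782, 0.623, 0.0, 0.0]
contact_force: [1.9, 0.0, -2.4]
gripper_width: 0.022
t 12.7 grasp world [0.5537 0.0882 0.2085] cage [-0.1841 -0.0442] toolx deg 77.05 tilt [ 0.     0.001 -1.   ] F [ 1.9  0.  -2.4] w 0.022
```

```bash
python3 -m inch '[1,0.18,-0.63,0,1.7, 1,0.39,-1.26,0,3.4, 1,0.61,-1.89,0,5.2, 1,0.85,-2.5,0,6.9, 1,1.11,-3.11,0,8.6, 1,1.38,-3.71,0,10.3, 1,1.68,-4.3,0,12, 1,2.03,-4.96,0,14, 1,2.03,-4.96,0,14, 1,2.03,-4.96,0,14, 1,2.03,-4.96,0,14, 1,2.03,-4.96,0,14]' 35; python3 -c "
from h import *
st(); snap('side','s4',(150,140,390,320),3); p=snap('top','t3',(200,90,370,215),4.5)
H=C0+CA@np.array([-.11,.163])
for th in (0.3,.335,.37):
  e=H+CA@(.303*np.array([-np.sin(th),-np.cos(th)])); q=proj(p,[[*e,.222]])[0]; print(th,(q-[200,90])*4.5)"
```

```text
clock: 13.7
tcp_pos: [0.5103, 0.1189, 0.1897]
tool_rot: [0.853, 0.523, 0.0, 0.0]
contact_force: [2.2, -1.0, -1.5]
gripper_width: 0.0222
t 13.7 grasp world [0.5103 0.1189 0.2084] cage [-0.2312 -0.0196] toolx deg 63.02 tilt [ 0.     0.001 -1.   ] F [ 2.2 -1.  -1.5] w 0.0222
0.3 [526.50380457 556.04451875]
0.335 [519.67545833 570.50381724]
0.37 [512.33905222 584.72759376]
```

View pics/s4.png

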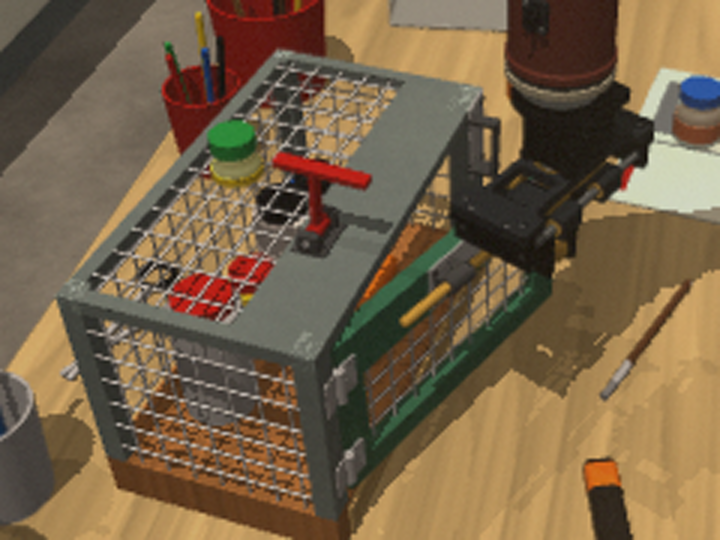

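View pics/t3.png

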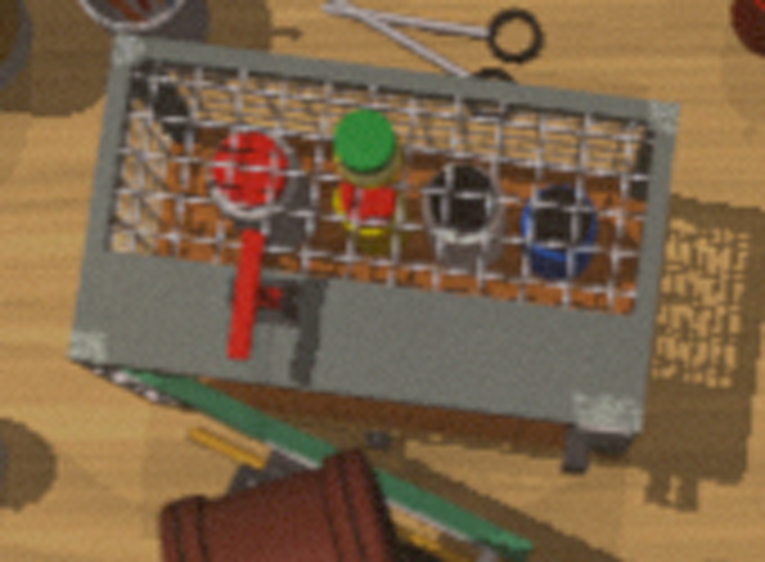

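Run:
```python
from h import *
p=bot.capture("top"); s=bot.capture("side")
def at(x,y,z=.222):
    o,d=ray(p,(x/4.5+200-.4,y/4.5+90-.4)); w=o+d*(z-o[2])/d[2]; return CA.T@(w[:2]-C0)
for q in [(150,375),(330,458),(530,540),(532,550)]: print(q,at(*q).round(4))
a,b=at(200,397),at(525,540); print(np.arctan2(-(b-a)[0],-(b-a)[1]))
for c in (p,s): print([(np.round(x["centre"],3).tolist(),round(x["p"],2)) for x in bot.spot_in("gate_edge",c)[:2]])
im=np.array(p["pixels"])[160:215,210:330]; cv2.imwrite("pics/t4.png",cv2.resize(im,None,fx=6.5,fy=6.5,interpolation=cv2.INTER_CUBIC))
H=np.array([-.11,.163])
for th in (.29,.335):
  for off in (0,.016):
    e=H+.303*np.array([-np.sin(th),-np.cos(th)])+off*np.array([np.cos(th),-np.sin(th)])
    print(th,off,((proj(p,[[*(C0+CA@e),.222]])[0]-[210,160]+.4)*6.5).round(0))
```

```text
(150, 375) [-0.1096  0.1395]
(330, 458) [-0.1499  0.0127]
(530, 540) [-0.1876 -0.1261]
(532, 550) [-0.1941 -0.1283]
0.29063067254168873
[([0.593, 0.154, 0.222], 0.92), ([0.582, 0.171, 0.213], 0.54)]
[([0.614, 0.19, 0.134], 0.86)]
0.29 0 [701. 345.]
0.29 0.016 [715. 313.]
0.335 0 [688. 372.]
0.335 0.016 [704. 340.]
```

View pics/t4.png

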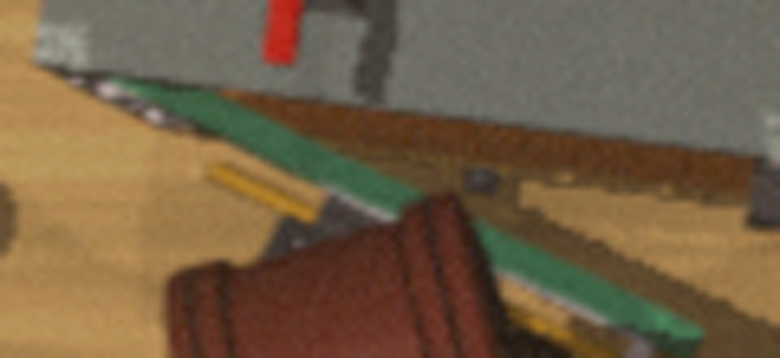

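```bash
python3 -m inch '[1,0.12,-0.42,0,1.1, 1,0.12,-0.42,0,1.1, 1,0.12,-0.42,0,1.1, 1,0.12,-0.42,0,1.1, 1,0.12,-0.42,0,1.1, 1,0.12,-0.42,0,1.1]' 35
python3 - <<'E'
from h import *
st()
s=bot.state();p=bot.capture("top");im=np.array(p["pixels"]).astype(int)
g=(im[:,:,1]-im[:,:,2]>25); g[:175]=0; ys,xs=np.nonzero(g[:, :340]); k=np.argsort(xs)[-6:]; print(xs[k],ys[k])
o=[]
for th in (.29,.32,.35): 
  for off in (0,.016):
    e=np.array([-.11,.163])+.303*np.array([-np.sin(th),-np.cos(th)])+off*np.array([np.cos(th),-np.sin(th)]); print(th,off,proj(p,[[*(C0+CA@e),.222]])[0].round(1))
for t in ["bolt_knob","small_pot","white_tin","knife"]: print(t,[(np.round(x["centre"],3).tolist(),round(x["p"],2)) for x in bot.spot_in(t,p)[:1]])
E
```

```text
clock: 14.5
tcp_pos: [0.5066, 0.1222, 0.1896]
tool_rot: [0.858, 0.514, 0.0, 0.0]
contact_force: [2.3, -0.3, -2.5]
gripper_width: 0.0219
t 14.5 grasp world [0.5066 0.1222 0.2083] cage [-0.2353 -0.0168] toolx deg 61.9 tilt [ 0.  0. -1.] F [ 2.3 -0.3 -2.5] w 0.0219
[312 313 313 314 314 315] [211 212 211 211 212 212]
0.29 0 [317.4 212.6]
0.29 0.016 [319.6 207.7]
0.32 0 [316.1 215.4]
0.32 0.016 [318.4 210.6]
0.35 0 [314.8 218.1]
0.35 0.016 [317.2 213.4]
bolt_knob [([0.391, -0.345, 0.079], 0.29)]
small_pot [([0.784, 0.107, 0.289], 0.69)]
white_tin [([0.612, 0.441, 0.099], 0.59)]
knife [([0.417, 0.307, 0.016], 0.62)]
```

```bash
python3 -c "
from h import *
print(bot.job_done()); st()"
```

```text
the job is handed in; nothing more can be done
None
the job is handed in; nothing more can be done
```

The job is handed in: the catch is flipped back, the bolt is drawn, and the gate stands open with the gripper still holding the brass knob. It took about 14.5 s of the 50 s allowed; `job_done` gave no verdict.

- **Catch:** I pinched the tab and swung it up and back to about 1.55 rad. Later pictures from the side and top show it standing well clear of the gate.
- **Bolt:** I gripped the knob at 35 N, lifted it 15 mm to level, and drew it 39.5 mm. The forces stayed at about 4 N or less throughout, so the nose did not catch on the lip.
- **Gate:**
  - From the gripper position, the gate angle is about 0.345 rad.
  - From the gate's corner in the top picture, it is about 0.33 rad.
  - Those put the free edge about 98 to 103 mm out from the post. An earlier fit to the gate's slope in that view gave about 0.04 rad less than the gripper position, so I opened it slightly further before handing in.
- **Final hold:** At the last reading the finger opening was 22 mm and steady, slightly under the knob's 24 mm. The outside forces were under 3 N.
- **Other things:** The pot and tin were found within a few millimetres of where they started. The last network reading for the knife was 5 cm off; the arm may have been partly hiding it in that view. The side picture shows the knife where it was at the start, and I never went near it. I did not measure the mug, spray can, paint jar or paintbrush again at the end.

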